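# Lift a freshly varnished drawer front onto its drying rack

### The job

The drawer front on the varnishing board has just been varnished, so neither the gripper nor the arm may touch it. Take the trowel by its wooden grip, slide the blade under the drawer front from the open side of the board (the batten at the back stops it from running away), lift it level clear of the board, and set it centrally and squarely on the two bearers of the empty drying rack by lowering the blade between them. Then draw the blade out and lay the trowel flat on the bench, leaving the other drawer front and the things around as they are.

Things in the scene. Friction and masses are not known exactly. Their poses are not given: they have to be found in the camera images.
- wet_front: Freshly varnished dark wood drawer front with a raised field, 120 (x) by 150 (y) by 9 mm, about 0.12 kg, face up on the varnishing board, far edge (+x) 0 to 12 mm from the batten. Origin at the centre of its underside, z up. The underside's edge is bevelled all round: flat part 102 by 132 mm, then rising 4 mm to the outline, so a blade tip lying on the board starts under the edge freely.
- board: Varnishing board, fixed: plywood 190 (x) by 200 (y) by 12 mm with a batten along its far (+x) edge, 20 mm wide, standing 20 mm above the board; the batten's face is at x = +75 mm. Origin at the centre of its underside, on the bench; top surface at z = 12 mm. The side toward -x (the robot) is open.
- rack_empty: Empty drying rack, fixed, one of two alike: two bearers along x, 156 mm long, at y = -54 and +54 mm, 14 mm thick (94 mm clear between), ridge tops 40 mm above the bench, on two cross slats 10 mm thick. Both x ends open. Origin on the bench at its centre; a drawer front lying centrally has its origin at 0, 0, 40 mm here, x along x.
- rack_used: The other drying rack, same shape, fixed, which carries the earlier drawer front.
- dry_front: The earlier dark wood drawer front, same shape, resting on the used rack, origin at the centre of its underside. Leave it alone.
- trowel: Lifting trowel, 0.24 kg, flat on the bench: steel blade 80 mm wide (y), 2.4 mm thick, x = -45 to +155 mm (tip; last 25 mm taper to 0.8 mm). Wooden grip 94 long (x), 26 wide (y), 28 mm high, centre at 0, 0, 56 mm, on two posts of 10 mm at x = -28 and +22 mm; the front post limits insertion to 127 mm. Origin on the blade's underside below the grip's centre, x toward the tip.
- masking_tape: Bystander: roll of blue masking tape, 111 mm across, 48 mm high, lying flat; origin at the centre of its underside.
- paint_pot: Bystander: green plastic pot, 68 mm across, 64 mm high; origin at the centre of its underside.
- tape_rule: Bystander: tape measure, 37 x 87 x 62 mm; origin at the centre of its underside.

How it is judged:
By the outcome, as a careful person would: the job done as asked, in the order asked, and still so for the second after the job is handed in, with the robot touching nothing.
It also fails if it takes over 70 s, if anything falls off the work surface, if the arm or the gripper's body presses on something with over 40 N, if the wrist force passes 120 N, or if a joint passes its speed limit or range.

### The arm

A 6-joint arm with a two-finger parallel gripper is mounted at the origin on a cart in front of the work surface, level with it; the furniture and walls round the work are solid. World frame = base frame: x ahead of the robot, y to its left, z up, the work surface at z = 0. Lengths are in m, angles in rad, forces in N, time in s.
With the tool pointing down it reaches from about 0.2 to 0.875 m from the base axis. Payload 3.4 kg.
Tool frame: the origin (TCP) lies between the finger pads; the fingertips stand 8 mm ahead of it and the grasp point (between the pads) lies 11 mm behind it; z points along the fingers, y is the line along which they close (so a half turn about z gives the same grasp; the last joint's range is limited). The gripper opens to 94 mm and grips with 3 to 60 N. Pads are 16 mm wide; open, the fingers measure 119 mm over their backs; the gripper's body (75 mm by 177 mm) begins 78 mm behind the grasp point.
Start: joints at [0.997, 0.276, 1.505, -0, 1.361, -0.121], TCP at [0.252, 0.517, 0.213] pointing down, gripper open.
Joint ranges: [-2.89, 2.89], [-0.75, 2.08], [0.22, 2.7], [-1.18, 4.32], [0.11, 2.71], [-2.7, 2.7]. Speed limits (rad/s): [2.57, 2.57, 3.14, 3.14, 3.14, 3.14].

### API

Orientations are given as a rotation vector (axis times angle).
In Python, from rig import * gives the robot as it stands.
- The arm moves only by the shell command python3 -m jog 'ROWS' [OPENING] [FORCE]. ROWS is JSON, a list of rows, each a list of 2 entries, a list of its own where there are three numbers: the shift along the world's x, y, z each as a share of 0.15 m, from -1 to 1, then the turn about the world's z as a share of 360 degrees, from -1 to 1. In form: [[[dx, dy, dz], turn], ...]. A call has 1 to 20 rows; each row is the pose to reach, as a shift and turn from the pose commanded when the call began, turning the shorter way round; what a row does not reach only later rows make up. A row lasts 1/10 s, in which the tool goes at most 50 mm and 8.59 degrees, less where a joint would pass 70% of its speed; a pose out of reach is approached as far as the arm can. A call with a number of a shift or a turn outside -1 to 1 is refused whole. A call with a gripper value outside its range is refused whole. OPENING is the opening, from -1 (shut) to 1 (fully open), set as the call begins (- or left out, the last holds). The fingers move at their own pace and stop on an object; FORCE is the grip in N (left out, the last holds). Time passes only in rows, so rows that repeat a pose let the fingers close. It gives the time, the measured TCP pose, the force, the opening and the grip force at its end, in the units of the state.
- state(): the state, without advancing time (a new reading comes with each control period).
- get_image(name): name is "scene" or "top" or "wrist"; returns the picture (400x640x3 uint8, red, green, blue); there is no depth.
- camera_info(name): a dict with "vertical_fov" (degrees; the focal length in pixels is half the picture's height over the tangent of half this angle, whatever the lens; pixels are square), "cx", "cy" (the principal point, pixels), "world_from_camera" (4x4, takes a point from camera to world coordinates). Camera axes: x right, y up, looking along -z (the intrinsics and any distortion apply to the point x, -y, -z); pixel columns grow to the right and rows downward; lengths in m; the calibration is good to about 2 mm. A picture is of the moment at which its call begins: read the wrist's pose just before it. camera_info takes no time and is no camera call; for the wrist camera it gives the pose at the moment of the call.
- close_job(): hands the job in; it is judged then, once.
The state is a dict: "t": time; "joint_pos": joint angles; "joint_velocities": joint speeds; "effort": joint torques, N m; "tcp_pos": TCP position; "eef_rot": TCP orientation; "contact_force": force on the tool from outside, world axes, zero at the start; "moment": the same for the moment, N m; "grip_width": finger opening in m; "gripper_force": force on a finger pad.
Only numpy, scipy, OpenCV 4.12 (cv2) and the standard library are available. Lean on these libraries where they do the work, as an engineer would, in place of code of your own. Each camera call takes 0.05 s, during which the arm holds its last target. There are 200 camera calls.

## Working session

There is one attempt and no reset: what is moved stays moved. The work goes in short steps, Python scripts to look and compute and a shell command to move; the robot and the scene stay as the last step left them, time stands still between calls to the robot, and variables do not carry over. Pictures are saved under pics/ and viewed, at most 10 in all, crops included, and the job is handed in when it is done.

```bash
mkdir -p pics
python3 - <<'E'
from rig import *
import cv2
for n in("top","scene"):
    im=get_image(n); cv2.imwrite(f"pics/{n}0.png",im[:,:,::-1]); 
    c=camera_info(n);print(n,c)
print(state())
E
```

```text
top {'vertical_fov': 50.44788792912484, 'cx': 315.5433582889565, 'cy': 198.3688324743467, 'world_from_camera': array([[-0.20226621,  0.88057388, -0.42857674, -0.16925675],
       [-0.97928193, -0.1774987 ,  0.09747361,  0.17860786],
       [ 0.0097609 ,  0.43941307,  0.89823208,  1.5467171 ],
       [ 0.        ,  0.        ,  0.        ,  1.        ]])}
scene {'vertical_fov': 43.462983920167375, 'cx': 316.46116785313126, 'cy': 198.30641378881688, 'world_from_camera': array([[ 0.9972493 , -0.0304881 ,  0.06755973,  0.6766879 ],
       [ 0.07369646,  0.50520793, -0.85984521, -1.64369485],
       [-0.00791666,  0.86245894,  0.50606512,  1.04173308],
       [ 0.        ,  0.        ,  0.        ,  1.        ]])}
{'t': 0.1, 'joint_pos': array([ 9.96970667e-01,  2.76506559e-01,  1.50595943e+00,  1.77370830e-06,
        1.36069096e+00, -1.21016211e-01]), 'joint_velocities': array([-0.00056389, -0.00141198, -0.00153943, -0.00118546,  0.00076528,
        0.00023251]), 'effort': array([ 1.47739720e-03, -4.05456984e+01, -2.37781620e+01,  7.04925670e-02,
        2.99196679e-02, -4.07670075e-05]), 'tcp_pos': array([0.25131278, 0.51664609, 0.21272437]), 'eef_rot': array([-7.05090908e-01, -3.06089684e+00,  2.30905942e-03]), 'contact_force': array([-0.0619284 ,  0.37869636, -0.71045558]), 'moment': array([-0.01506374,  0.0134833 , -0.00699887]), 'gripper_force': 0.0, 'grip_width': 0.09390868486648007}
```

View pics/top0.png

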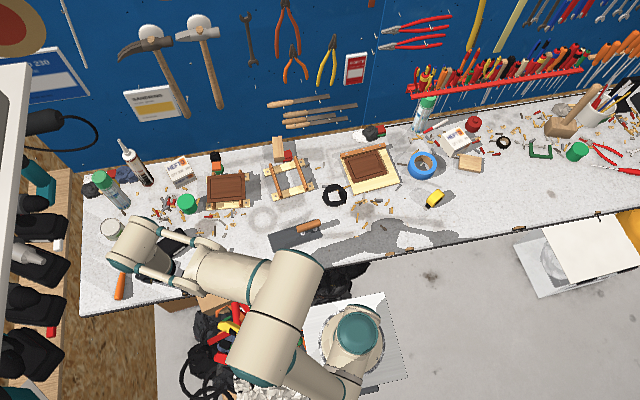

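View pics/scene0.png

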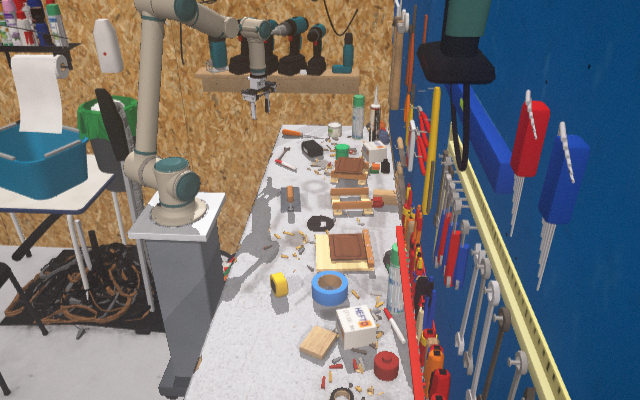

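Top view: board with the wet front at (370,168), batten at the back; empty rack (290,180); used rack (228,190); trowel with grip (308,227) and blade toward (275,243).

```bash
cat > h.py <<'E'
import numpy as np, cv2
from rig import *
def K(c): f=200/np.tan(np.radians(c["vertical_fov"])/2); return np.array([[f,0,c["cx"]],[0,f,c["cy"]],[0,0,1]])
def ray(c,uv,z):
    T=c["world_from_camera"]; k=K(c)
    d=T[:3,:3]@np.array([(uv[0]-k[0,2])/k[0,0],-(uv[1]-k[1,2])/k[0,0],-1]); o=T[:3,3]
    return o+d*(z-o[2])/d[2]
def proj(c,P):
    T=c["world_from_camera"]; p=(np.atleast_2d(P)-T[:3,3])@T[:3,:3]; k=K(c)
    return np.c_[k[0,2]+k[0,0]*p[:,0]/-p[:,2], k[1,2]-k[0,0]*p[:,1]/-p[:,2]]
E
python3 - <<'E'
from h import *
c=camera_info("top")
for n,uv,z in(("grip",(308,227),.06),("bladetip",(270,243),0),("board",(368,165),.02),("rackE",(289,180),.04),("rackU",(228,190),.05),("wetfront",(368,164),.02)): print(n,ray(c,uv,z))
w=camera_info("wrist");print(w,state()["tcp_pos"])
im=cv2.imread("pics/top0.png")[120:270,170:470]; cv2.imwrite("pics/topz.png",cv2.resize(im,(800,400),interpolation=cv2.INTER_CUBIC))
E
```

```text
grip [0.42794816 0.06950481 0.06      ]
bladetip [0.4159213  0.22152591 0.        ]
board [ 0.66765135 -0.23280428  0.02      ]
rackE [0.6515837  0.10337926 0.04      ]
rackU [0.64935542 0.34807941 0.05      ]
wetfront [ 0.67233264 -0.23403951  0.02      ]
{'vertical_fov': 60.46748174405624, 'cx': 320.3266165907087, 'cy': 197.06965749640614, 'world_from_camera': array([[ 0.43708267, -0.86907129, -0.23167616,  0.18444277],
       [ 0.89941967,  0.42183702,  0.11444555,  0.5508031 ],
       [-0.00173176, -0.25839626,  0.96603746,  0.38486377],
       [ 0.        ,  0.        ,  0.        ,  1.        ]])} [0.25131278 0.51664609 0.21272437]
```

View pics/topz.png

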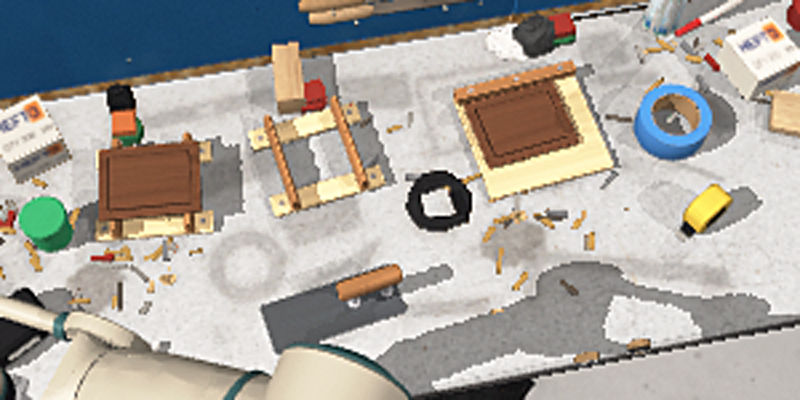

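```bash
python3 -m jog '[[[0.3,-0.33,0.25],-0.02],[[0.55,-0.66,0.5],-0.04],[[0.55,-1,0.7],-0.06],[[0.55,-1,0.7],-0.07]]'; python3 -m jog '[[[0.2,-0.33,0],-0.02],[[0.5,-0.66,0],-0.04],[[0.55,-1,0],-0.06],[[0.55,-1,0],-0.07]]'; python3 -m jog '[[[0.2,-0.33,0],-0.02],[[0.5,-0.66,0],-0.024],[[0.55,-0.8,0],-0.024],[[0.55,-0.8,0],-0.024],[[0.55,-0.8,0],-0.024],[[0.55,-0.8,0],-0.024]]'
python3 - <<'E'
from h import *
import pickle
c=camera_info("wrist"); im=get_image("wrist"); print(state()["tcp_pos"],state()["joint_pos"],c["world_from_camera"])
pickle.dump((c,im),open("w1.pkl","wb")); cv2.imwrite("pics/w1.png",cv2.resize(im[:,:,::-1],(800,500),interpolation=cv2.INTER_CUBIC))
E
```

```text
t: 0.5
tcp_pos: [0.3335, 0.3687, 0.3167]
eef_rot: [-1.361, -2.831, 0.002]
contact_force: [0.9, -0.0, 0.3]
grip_width: 0.094
gripper_force: 0.0
t: 0.9
tcp_pos: [0.4165, 0.2168, 0.316]
eef_rot: [1.949, 2.462, -0.003]
contact_force: [0.7, 0.8, 0.0]
grip_width: 0.0941
gripper_force: 0.0
t: 1.5
tcp_pos: [0.4974, 0.101, 0.3162]
eef_rot: [-2.121, -2.316, 0.0]
contact_force: [-0.4, 0.7, -0.4]
grip_width: 0.0939
gripper_force: 0.0
[0.49727305 0.10132388 0.31637219] [ 6.33882445e-02  1.30696778e-01  1.44490391e+00  5.76008556e-04
  1.56645707e+00 -2.56254248e-02] [[ 9.96076256e-01 -8.56887884e-02 -2.21251800e-02  4.91324852e-01]
 [ 8.84961847e-02  9.62381791e-01  2.56884630e-01  1.76686020e-01]
 [-7.19262312e-04 -2.57834674e-01  9.66188782e-01  4.88376339e-01]
 [ 0.00000000e+00  0.00000000e+00  0.00000000e+00  1.00000000e+00]]
```

View pics/w1.png

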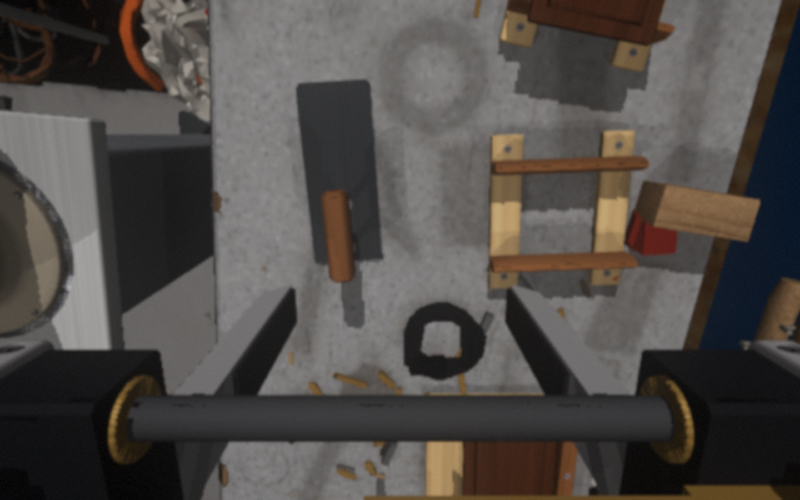

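Wrist view (800×500): trowel blade corners (297,86),(369,80),(382,258),(314,263), grip from (335,190) to (342,282). Empty rack bearers (492,165)-(648,160) and (490,266)-(636,260). Board only partly visible at the bottom.

```bash
cat >> h.py <<'E'
from scipy.optimize import least_squares
def place(p,L):
    x,y,a=p; c,s=np.cos(a),np.sin(a); L=np.atleast_2d(L).astype(float)
    return np.c_[x+c*L[:,0]-s*L[:,1], y+s*L[:,0]+c*L[:,1], L[:,2]]
def fit(c,L,uv,p0):
    r=least_squares(lambda p:(proj(c,place(p,L))-uv).ravel(),p0)
    return r.x, (proj(c,place(r.x,L))-uv).round(1)
E
python3 - <<'E'
from h import *; import pickle
c,im=pickle.load(open("w1.pkl","rb"))
# trowel: dark blade corners & grip top corners
uv=np.array([(297,86),(369,80),(382,258),(314,263)])/1.25
L=np.array([(155,40,2),(155,-40,2),(-45,-40,2),(-45,40,2)])/1e3
p,r=fit(c,L,uv,[.42,.07,1.6]);print("trowel",p,np.degrees(p[2]),r.tolist())
g=np.array([(-47,0,70),(47,0,70)])/1e3; print(proj(c,place(p,g))*1.25)
uv=np.array([(492,165),(648,160),(636,260),(490,266)])/1.25
L=np.array([(-78,54,40),(78,54,40),(78,-54,40),(-78,-54,40)])/1e3
q,r=fit(c,L,uv,[.65,.1,0]);print("rack",q,np.degrees(q[2]),r.tolist())
c2=camera_info("top"); print(proj(c2,place(q,L)),proj(c2,place(p,g)))
z=im[40:240,200:540,::-1]; z=cv2.resize(z,(800,470),interpolation=cv2.INTER_CUBIC)
def dr(P):
    a=(proj(c,P)-[200,40])*800/340; cv2.polylines(z,[a.round().astype(int)],True,(0,255,0),1)
dr(place(p,np.array([(155,40,2),(155,-40,2),(-45,-40,2),(-45,40,2)])/1e3))
dr(place(p,np.array([(47,13,70),(47,-13,70),(-47,-13,70),(-47,13,70)])/1e3))
for s in(-54,54): dr(place(q,np.array([(-78,s-7,40),(78,s-7,40),(78,s+7,40),(-78,s+7,40)])/1e3))
cv2.imwrite("pics/ov1.png",z)
E
```

```text
trowel [0.43638188 0.06778998 1.71259104] 98.12423890696832 [[-1.5, -1.4], [0.8, -0.0], [0.1, 1.5], [0.6, 0.3]]
[[340.80609417 282.7061798 ]
 [332.24599067 191.93208284]]
rack [0.67366525 0.10818999 0.12504288] 7.164429415427007 [[1.3, 0.2], [-1.7, -0.3], [-0.9, 0.3], [1.3, -0.5]]
[[279.64028187 195.63619879]
 [268.71729815 163.42739159]
 [293.77915544 156.30740021]
 [305.54922082 187.9381673 ]] [[319.73251557 220.01838896]
 [296.14710009 227.75621779]]
```

View pics/ov1.png

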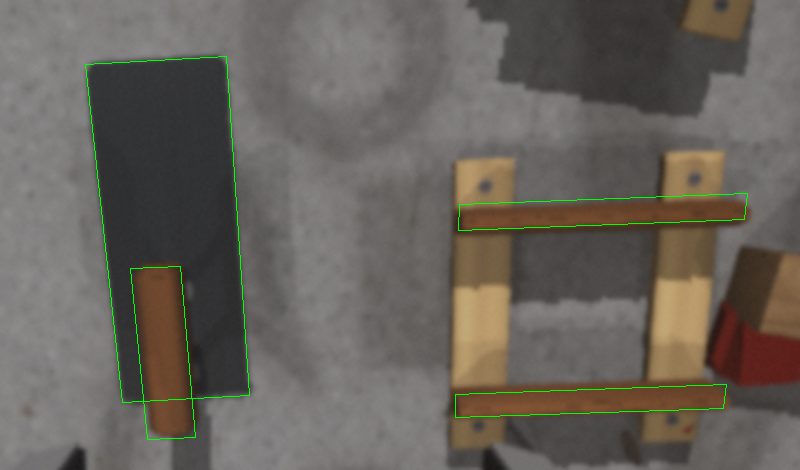

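```bash
python3 -m jog '[[[0.3,-0.1,0],0],[[0.6,-0.2,0],0],[[0.9,-0.3,0],0],[[1,-0.33,0],0],[[1,-0.33,0],0],[[1,-0.33,0],0],[[1,-0.33,0],0]]'
cat > snap.py <<'E'
from h import *; import pickle,sys
c=camera_info("wrist"); im=get_image("wrist"); print(state()["tcp_pos"])
pickle.dump((c,im),open(sys.argv[1]+".pkl","wb"))
E
python3 snap.py w2
python3 -m jog '[[[0,-0.33,0],0],[[0,-0.66,0],0],[[0,-1,0],0],[[0,-1,0],0]]';python3 -m jog '[[[0,-0.33,0],0],[[0,-0.66,0],0],[[0,-1,0],0],[[0,-1,0],0],[[0,-1,0],0],[[0,-1,0],0],[[0,-1,0],0],[[0,-1,0],0]]'
python3 snap.py w3
python3 - <<'E'
from h import *; import pickle
a=[pickle.load(open(f"w{i}.pkl","rb"))[1][0:300,120:560,::-1] for i in (2,3)]
cv2.imwrite("pics/w23.png",np.vstack([cv2.resize(i,(440,300)) for i in a]))
for i,k in zip((2,3),a): cv2.imwrite(f"pics/w{i}.png",cv2.resize(k,(800,545),interpolation=cv2.INTER_CUBIC))
E
```

```text
t: 2.25
tcp_pos: [0.6466, 0.0522, 0.3172]
eef_rot: [-2.12, -2.318, -0.0]
contact_force: [-0.0, -0.0, 0.3]
grip_width: 0.094
gripper_force: 0.0
[0.64664402 0.05197709 0.31736963]
t: 2.7
tcp_pos: [0.6469, -0.1047, 0.3168]
eef_rot: [2.127, 2.308, -0.004]
contact_force: [-0.4, 0.1, -0.7]
grip_width: 0.0939
gripper_force: 0.0
t: 3.5
tcp_pos: [0.6483, -0.2473, 0.317]
eef_rot: [2.119, 2.319, 0.001]
contact_force: [0.6, 0.3, -0.1]
grip_width: 0.0942
gripper_force: 0.0
[ 0.64826607 -0.24767933  0.31696954]
```

View pics/w3.png

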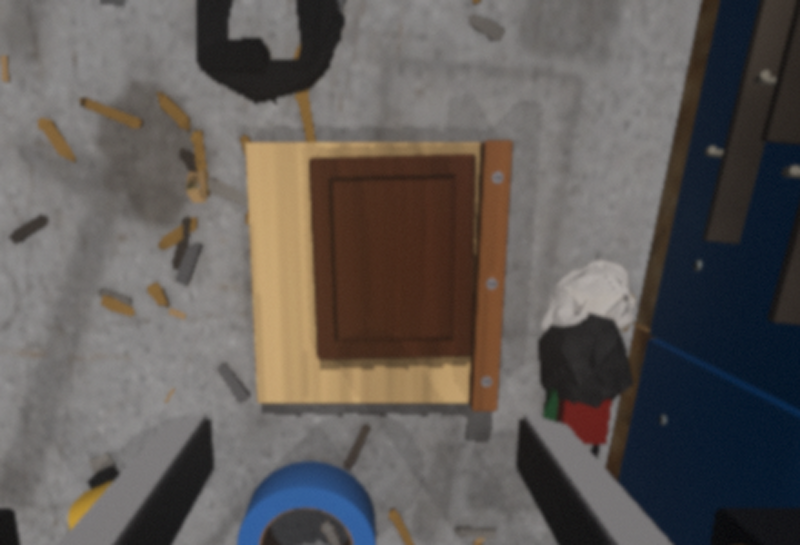

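View pics/w2.png

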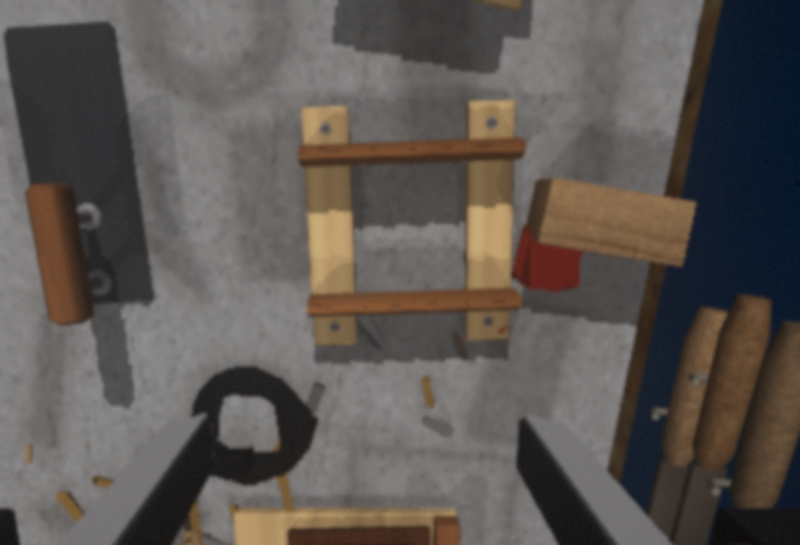

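w3 (800×545 crop): board near corners (246,142),(259,404), batten top (485,141),(513,141),(498,410),(471,410), wet front corners (310,159),(475,155),(473,357),(319,360). w2: bearer centrelines (299,154)-(525,147) and (309,306)-(521,299), trowel at left.

Run:
```python
from h import *; import pickle
S=lambda a:np.array(a)/(800/440)+[120,0]
c2,i2=pickle.load(open("w2.pkl","rb"));c3,i3=pickle.load(open("w3.pkl","rb"))
def f(n,c,uv,L,p0):
    p,r=fit(c,np.array(L)/1e3,S(uv),p0);print(n,p.round(4),np.degrees(p[2]).round(2),r.tolist());return p
R=[(-78,54,40),(78,54,40),(78,-54,40),(-78,-54,40)]
q=f("rack",c2,[(299,154),(525,147),(521,299),(309,306)],R,[.65,.1,0])
t=f("trowel blade",c2,[(5,30),(112,23),(153,300)],[(155,40,2),(155,-40,2),(-45,-40,2)],[.43,.07,1.6])
g=f("trowel grip",c2,[(51,186),(72,320)],[(47,0,70),(-47,0,70)],[.43,.07,1.6])
b=f("board",c3,[(246,142),(259,404),(485,141),(513,141),(498,410),(471,410)],[(-95,100,12),(-95,-100,12),(75,100,32),(95,100,32),(95,-100,32),(75,-100,32)],[.66,-.23,0])
w=f("front",c3,[(310,159),(475,155),(473,357),(319,360)],[(-60,75,20),(60,75,20),(60,-75,20),(-60,-75,20)],[.66,-.23,0])
# front in board frame
d=w-b; C,s=np.cos(b[2]),np.sin(b[2]); print("front in board",C*d[0]+s*d[1],-s*d[0]+C*d[1],np.degrees(d[2]))
print("tape ring", ray(c3,S((265,50)),.0), ray(c3,S((265,100)),0), ray(c3,S((340,30)),0))
print("tape roll top near board", ray(c3,S((312,463)),.048))
print([ray(c3,S(u),.032) for u in((499,141),(485,410))])
```

```text
rack [0.6773 0.1054 0.1239] 7.1 [[-0.3, -0.7], [0.8, -1.3], [0.3, 1.1], [-0.8, 1.2]]
trowel blade [0.4366 0.0679 1.7137] 98.19 [[-1.6, -0.5], [1.2, -0.3], [0.5, 1.1]]
trowel grip [0.4434 0.0689 1.6857] 96.58 [[-0.1, -2.2], [0.1, 2.4]]
board [ 0.657  -0.236   0.0914] 5.24 [[-0.5, 0.1], [-0.8, -0.2], [-0.0, -0.7], [0.4, -0.7], [0.1, 1.0], [0.8, 1.0]]
front [ 0.6692 -0.2204  0.1169] 6.7 [[-0.5, 0.0], [0.8, -0.3], [-0.2, -0.1], [-0.2, 0.5]]
front in board 0.013614759075127205 0.014439342396923767 1.4608179412060867
tape ring [ 0.56264453 -0.08051411  0.        ] [ 5.64285710e-01 -1.13897773e-01  5.55111512e-17] [ 0.6151336  -0.06269478  0.        ]
tape roll top near board [ 0.62049993 -0.37545395  0.048     ]
[array([ 0.73236306, -0.12952915,  0.032     ]), array([ 0.75034287, -0.32633843,  0.032     ])]
```

```bash
python3 -m jog '[[[-0.2,0.3,0],0],[[-0.45,0.65,0],0.003],[[-0.7,1,0],0.0065],[[-0.7,1,0],0.0065]]'; python3 -m jog '[[[-0.2,0.3,0],0],[[-0.45,0.65,-0.1],0],[[-0.7,1,-0.4],0],[[-0.7,1,-0.7],0],[[-0.7,1,-0.8],0]]'
python3 -m jog '[[[0,0.1,0],0],[[0,0.2,0],0],[[0,0.2,0],0],[[0,0.2,0],0],[[0,0.2,0],0],[[0,0.2,0],0]]'; python3 snap.py w4
python3 - <<'E'
from h import *; import pickle
i=pickle.load(open("w4.pkl","rb"))[1][:,:,::-1]
cv2.imwrite("pics/w4.png",cv2.resize(i,(800,500),interpolation=cv2.INTER_CUBIC))
E
```

```text
t: 3.95
tcp_pos: [0.5408, -0.0961, 0.317]
eef_rot: [-2.071, -2.361, -0.001]
contact_force: [0.1, -0.2, -0.2]
grip_width: 0.0939
gripper_force: 0.0
t: 4.45
tcp_pos: [0.4366, 0.053, 0.1963]
eef_rot: [2.07, 2.361, 0.004]
contact_force: [0.7, 0.2, 0.1]
grip_width: 0.0936
gripper_force: 0.0
t: 5.05
tcp_pos: [0.4383, 0.0802, 0.1967]
eef_rot: [2.075, 2.358, 0.0]
contact_force: [-0.7, -0.1, -0.8]
grip_width: 0.0939
gripper_force: 0.0
[0.43831893 0.0802203  0.19661781]
```

```bash
python3 -m jog '[[[0,0,-0.3],0],[[0,0,-0.6],0],[[0,0,-0.85],0],[[0,0,-0.95],0],[[0,0,-1],0],[[0,0,-1],0],[[0,0,-1],0],[[0,0,-1],0]]' && python3 -m jog '[[[0,0,0],0],[[0,0,0],0],[[0,0,0],0],[[0,0,0],0],[[0,0,0],0],[[0,0,0],0],[[0,0,0],0],[[0,0,0],0],[[0,0,0],0],[[0,0,0],0],[[0,0,0],0],[[0,0,0],0]]' -1 60; python3 snap.py w5
```

```text
t: 5.9
tcp_pos: [0.4393, 0.0807, 0.0476]
eef_rot: [2.073, 2.358, 0.003]
contact_force: [0.6, -0.3, 0.1]
grip_width: 0.094
gripper_force: 0.0
t: 7.1
tcp_pos: [0.4375, 0.0807, 0.0463]
eef_rot: [-2.074, -2.359, 0.001]
contact_force: [-1.9, -0.4, 1.0]
grip_width: 0.0256
gripper_force: 59.7
[0.43767833 0.08077527 0.04626871]
```

```bash
python3 -m jog '[[[0,0,0.1],0],[[0,0,0.3],0],[[0,0,0.5],0],[[0,0,0.67],0],[[0,0,0.67],0],[[0,0,0.67],0]]' && python3 -m jog '[[[0,-0.1,0],-0.015],[[0,-0.25,0],-0.03],[[0,-0.4,0],-0.05],[[0,-0.6,0],-0.07],[[0,-0.8,0],-0.09],[[0,-1,0],-0.11],[[0,-1,0],-0.127],[[0,-1,0],-0.127]]' && python3 -m jog '[[[0,-0.15,0],-0.015],[[0,-0.3,0],-0.03],[[0,-0.45,0],-0.05],[[0,-0.6,0],-0.07],[[0,-0.8,0],-0.09],[[0,-1,0],-0.11],[[0,-1,0],-0.127],[[0,-1,0],-0.127]]' && python3 -m jog '[[[0,-0.1,0],0],[[0,-0.17,0],0],[[0,-0.17,0],0],[[0,-0.17,0],0],[[0,-0.17,0],0],[[0,-0.17,0],0]]'; python3 snap.py w6
python3 - <<'E'
from h import *; import pickle
i=pickle.load(open("w6.pkl","rb"))[1][:,:,::-1]
cv2.imwrite("pics/w6.png",cv2.resize(i,(800,500),interpolation=cv2.INTER_CUBIC)); print(state())
E
```

```text
t: 7.75
tcp_pos: [0.4382, 0.0807, 0.1465]
eef_rot: [2.074, 2.359, 0.001]
contact_force: [-0.5, -0.2, -3.8]
grip_width: 0.0258
gripper_force: 59.7
t: 8.55
tcp_pos: [0.4368, -0.0697, 0.1448]
eef_rot: [-2.827, -1.364, 0.004]
contact_force: [-0.3, 0.2, -1.6]
grip_width: 0.0256
gripper_force: 59.7
t: 9.35
tcp_pos: [0.4374, -0.2188, 0.1453]
eef_rot: [-3.135, -0.165, 0.004]
contact_force: [-0.1, 0.5, -2.2]
grip_width: 0.0253
gripper_force: 59.7
t: 9.95
tcp_pos: [0.438, -0.2444, 0.147]
eef_rot: [-3.137, -0.163, 0.0]
contact_force: [0.6, -0.9, -1.7]
grip_width: 0.0254
gripper_force: 59.7
[ 0.43801781 -0.2443727   0.1469726 ]
{'t': 10.0, 'joint_pos': array([-6.47734323e-01,  2.14934391e-01,  1.76435697e+00,  4.55624001e-05,
        1.16234103e+00,  8.19178961e-01]), 'joint_velocities': array([-0.0015043 , -0.00024882,  0.00027941, -0.0007973 , -0.00122198,
        0.00182179]), 'effort': array([-4.69367718e-02, -3.58524156e+01, -2.25290626e+01,  1.00468572e-01,
       -9.53927217e-02, -3.45598964e-03]), 'tcp_pos': array([ 0.43801781, -0.2443727 ,  0.1469726 ]), 'eef_rot': array([-3.13729969e+00, -1.63074358e-01,  5.45796217e-06]), 'contact_force': array([-0.31677207,  0.27154564, -2.18496073]), 'moment': array([ 0.02254376,  0.18076608, -0.0023225 ]), 'gripper_force': 59.650890827178955, 'grip_width': 0.025362500013280845}
```

View pics/w6.png

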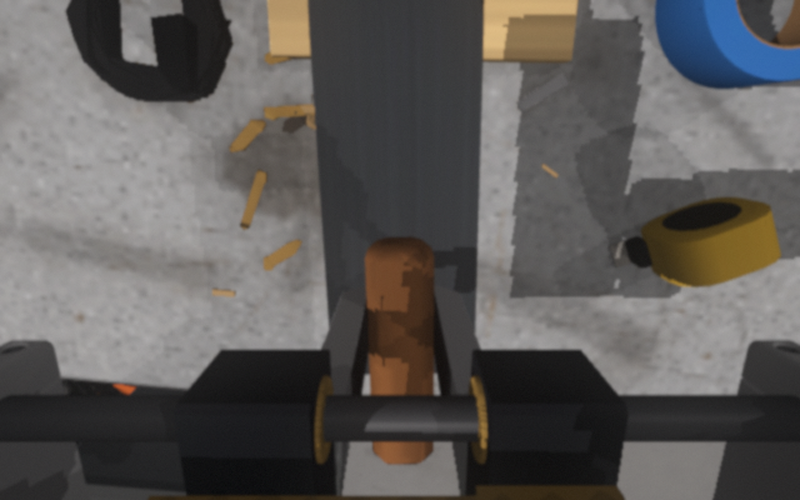

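Trowel is held level: blade edges (314,60)/(480,60) to (327,300)/(476,300), grip front end at (400,237), clear view of the board ahead.

Run:
```python
from h import *; import pickle
c,_=pickle.load(open("w6.pkl","rb")); z=.103
P=[ray(c,np.array(u)/1.25,z) for u in((310,0),(482,0),(327,300),(476,300))]
a=(P[0]+P[1])/2;b=(P[2]+P[3])/2; d=a-b; print("width",np.linalg.norm(P[0]-P[1]),np.linalg.norm(P[2]-P[3]),"yaw",np.degrees(np.arctan2(d[1],d[0])),a,b)
tcp=state()["tcp_pos"]; y=np.radians(5.95); ex=np.array([np.cos(y),np.sin(y)]); ey=np.array([-ex[1],ex[0]])
for n,v in(("far",a),("near",b),("gripfront z170",ray(c,np.array((400,237))/1.25,.165)),("griprear",ray(c,np.array((402,462))/1.25,.165)),("gripmid",ray(c,np.array((400,320))/1.25,.17))):
    e=v[:2]-tcp[:2]; print(n,e@ex,e@ey)
for u in((270,57),(575,60)): print("board near edge",ray(c,np.array(u)/1.25,.012))
B=np.array([.657,-.236,.0914]); print("pred",place(B,np.array([(-95,100,12),(-95,-100,12)])/1e3))
```

```text
width 0.07775554547810638 0.08037702278548191 yaw 6.996532478532308 [ 0.57000734 -0.22753     0.103     ] [ 0.42583705 -0.24522303  0.103     ]
far 0.13302438843559738 0.0030698583959178584
near -0.012203280180573178 0.00041691645764319805
gripfront z170 0.03789382524128506 0.0011931231809701325
griprear -0.061552022314005916 0.0003098782626891355
gripmid 0.006908848104375729 0.0011818190768188147
board near edge [ 0.55159143 -0.14456801  0.012     ]
board near edge [ 0.57083812 -0.34602291  0.012     ]
pred [[ 0.55326926 -0.14508832  0.012     ]
 [ 0.57152382 -0.34425351  0.012     ]]
```

```bash
cat > blade.py <<'E'
from h import *; import pickle
def edges(im,rows,l0,r0,w=8):
    g=cv2.GaussianBlur(cv2.cvtColor(im,cv2.COLOR_RGB2GRAY).astype(np.float32),(0,0),1); gx=np.abs(cv2.Sobel(g,cv2.CV_32F,1,0))
    o=[]
    for v in rows:
        for s,f in((1,l0),(-1,r0)):
            u=f(v); a=int(round(u))-w; k=gx[v,a:a+2*w+1]; o.append((s,a+k.argmax(),v))
    return np.array(o,float)
def solve(c,o,tcp,yaw,z0):
    # params: yaw error, lateral offset, pitch(droop +), height error
    from scipy.spatial.transform import Rotation as Ro
    d=np.array([tcp[0],tcp[1],z0])
    def res(p):
        R=Ro.from_euler("ZY",[yaw+p[0],p[2]]).as_matrix(); out=[]
        for s in(1,-1):
            q=o[o[:,0]==s]; X=np.array([-.02,.143])
            W=d+np.array([0,0,p[3]])+ (R@np.array([X,np.full(2,s*.04+p[1]),np.full(2,.0024)])).T
            a,b=proj(c,W); out.append(a[0]+(q[:,2]-a[1])*(b[0]-a[0])/(b[1]-a[1])-q[:,1])
        return np.concatenate(out)
    r=least_squares(res,[0,0,0,0],loss="soft_l1",f_scale=.7); return r.x,np.abs(r.fun)
E
python3 - <<'E'
from blade import *
c,im=pickle.load(open("w6.pkl","rb"))
o=edges(im,range(4,225,4),lambda v:248+13.6*v/240,lambda v:385.6-4.8*v/240)
p,f=solve(c,o,state()["tcp_pos"],np.radians(5.95),.1007)
print("yawerr",np.degrees(p[0]),"lat mm",p[1]*1e3,"pitch",np.degrees(p[2]),"dz",p[3]*1e3,"res",np.percentile(f,[50,80]))
E
```

```text
yawerr 1.091794274471507 lat mm 0.9073294958407894 pitch 0.42969492483335875 dz 0.612317665289261 res [0.2566884  0.43860264]
```

```bash
python3 -m jog '[[[0,0,-0.2],-0.003],[[0,0,-0.4],-0.003],[[0,0,-0.53],-0.003],[[0,0,-0.57],-0.003],[[0,0,-0.57],-0.003],[[0,0,-0.57],-0.003],[[0,0,-0.57],-0.003]]' && python3 -m jog '[[[0,0,-0.004],0],[[0,0,-0.007],0],[[0,0,-0.007],0],[[0,0,-0.007],0]]' && python3 -m jog '[[[0,0,-0.004],0],[[0,0,-0.007],0],[[0,0,-0.007],0],[[0,0,-0.007],0]]'; python3 snap.py w7;python3 -c "
from rig import *;s=state();print(s['contact_force'],s['moment'],s['tcp_pos'],s['eef_rot'])"
```

```text
t: 10.7
tcp_pos: [0.4391, -0.2454, 0.0627]
eef_rot: [3.137, 0.133, 0.003]
contact_force: [-0.3, 0.0, -2.2]
grip_width: 0.0259
gripper_force: 59.7
t: 11.1
tcp_pos: [0.4381, -0.2448, 0.0605]
eef_rot: [3.139, 0.133, 0.0]
contact_force: [-0.5, 0.2, -2.4]
grip_width: 0.0255
gripper_force: 59.7
t: 11.5
tcp_pos: [0.438, -0.2447, 0.0593]
eef_rot: [3.139, 0.133, -0.0]
contact_force: [0.0, 0.6, -2.3]
grip_width: 0.026
gripper_force: 59.7
[ 0.43811291 -0.24475485  0.05928708]
[ 0.53055955  0.73886991 -2.62588061] [0.04841874 0.14868005 0.0483212 ] [ 0.43811291 -0.24475485  0.05928708] [ 3.13872311e+00  1.32627794e-01 -4.53729171e-05]
```

```bash
python3 -m jog '[[[0,0,-0.004],0],[[0,0,-0.004],0],[[0,0,-0.004],0]]' && python3 -m jog '[[[0,0,-0.004],0],[[0,0,-0.004],0],[[0,0,-0.004],0]]'; python3 -m jog '[[[0,0,-0.004],0],[[0,0,-0.004],0],[[0,0,-0.004],0]]'
```

```text
t: 11.85
tcp_pos: [0.4381, -0.2447, 0.0587]
eef_rot: [3.139, 0.133, -0.0]
contact_force: [0.1, -0.2, -2.0]
grip_width: 0.0259
gripper_force: 59.7
t: 12.15
tcp_pos: [0.4381, -0.2448, 0.0582]
eef_rot: [3.139, 0.133, 0.0]
contact_force: [0.1, -0.5, -0.6]
grip_width: 0.0255
gripper_force: 59.7
t: 12.45
tcp_pos: [0.438, -0.2449, 0.0578]
eef_rot: [3.138, 0.133, 0.0]
contact_force: [-1.7, 0.5, 1.5]
grip_width: 0.0257
gripper_force: 59.7
```

```bash
python3 -m jog '[[[0.06,0.006,0],0],[[0.12,0.013,0],0],[[0.18,0.019,0],0],[[0.24,0.025,0],0],[[0.3,0.032,0],0],[[0.35,0.037,0],0],[[0.4,0.042,0],0],[[0.4,0.042,0],0]]' && python3 -m jog '[[[0.05,0.005,0],0],[[0.1,0.01,0],0],[[0.15,0.016,0],0],[[0.2,0.021,0],0],[[0.25,0.026,0],0],[[0.3,0.032,0],0],[[0.35,0.037,0],0],[[0.4,0.042,0],0],[[0.45,0.047,0],0],[[0.49,0.051,0],0],[[0.49,0.051,0],0],[[0.49,0.051,0],0]]'; python3 snap.py w8
python3 - <<'E'
from h import *; import pickle
i=pickle.load(open("w8.pkl","rb"))[1][:,:,::-1]
cv2.imwrite("pics/w8.png",cv2.resize(i,(800,500),interpolation=cv2.INTER_CUBIC)); print(state()["moment"])
E
```

```text
t: 13.25
tcp_pos: [0.4992, -0.2384, 0.0581]
eef_rot: [3.138, 0.134, -0.0]
contact_force: [-3.1, -1.1, 6.6]
grip_width: 0.0256
gripper_force: 59.7
t: 14.45
tcp_pos: [0.571, -0.2306, 0.0582]
eef_rot: [3.139, 0.134, -0.004]
contact_force: [-6.3, -1.5, 9.5]
grip_width: 0.0256
gripper_force: 59.7
[ 0.57098909 -0.23059077  0.05825868]
[0.23482156 1.07152567 0.19171948]
```

View pics/w8.png

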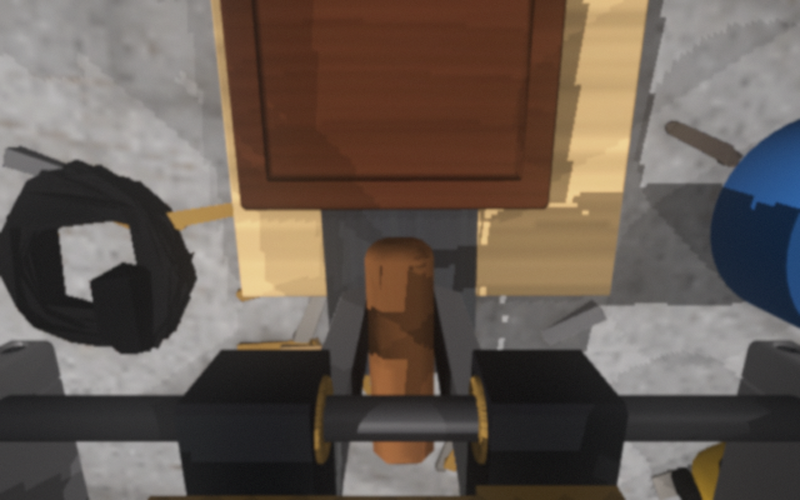

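The wet front (near edge (242,209)-(550,207)) sits over the blade (edges 322..478), nothing else touched.

```bash
cat > near.py <<'E'
from h import *; import pickle,sys
n,tyaw,z,lx,ly,rx,ry=sys.argv[1],*map(float,sys.argv[2:])
c,_=pickle.load(open(n+".pkl","rb")); s=state(); t=s["tcp_pos"]
A,B=[ray(c,np.array(u)/1.25,z) for u in((lx,ly),(rx,ry))]
y=np.radians(tyaw); ex=np.array([np.cos(y),np.sin(y)]); ey=np.array([-ex[1],ex[0]])
print("width",np.linalg.norm(A-B),"front yaw",np.degrees(np.arctan2(*(A-B)[:2][::-1]))-90)
for v in(A,B,(A+B)/2): e=v[:2]-t[:2]; print((e@ex)+.012,e@ey)
M=(A+B)[:2]/2; r=np.arctan2(*(A-B)[:2][::-1])-np.pi/2; print("front centre",M+.06*np.array([np.cos(r),np.sin(r)]))
E
python3 near.py w8 6.0 .021 242 209 550 207; python3 near.py w8 6.0 .017 242 209 550 207
python3 - <<'E'
import numpy as np
from scipy.spatial.transform import Rotation as R
from rig import state
print(np.degrees(np.arctan2(.134,3.139))*2)
E
```

```text
width 0.15192847231725853 front yaw 5.296910790514801
0.052057766360218485 0.07844033077208815
0.0501934651923332 -0.07347670277521165
0.05112561577627578 0.0024818139984382525
front centre [ 0.66938473 -0.2184938 ]
width 0.15483325020374725 front yaw 5.2969107905147865
0.051371979694135206 0.07994713039326962
0.049472034247573016 -0.07487446233835254
0.050422006970854166 0.002536334027458531
front centre [ 0.66867928 -0.21851313]
4.888802688886431
```

```bash
python3 -m jog '[[[0.03,0.003,0],0],[[0.055,0.006,0],0],[[0.073,0.008,0],0],[[0.073,0.008,0],0],[[0.073,0.008,0],0]]' && python3 -m jog '[[[-0.004,0,0.01],0],[[-0.008,0,0.02],0],[[-0.016,-0.002,0.03],0],[[-0.03,-0.003,0.04],0],[[-0.04,-0.004,0.06],0],[[-0.04,-0.004,0.09],0],[[-0.04,-0.004,0.12],0],[[-0.04,-0.004,0.16],0],[[-0.04,-0.004,0.2],0],[[-0.04,-0.004,0.25],0],[[-0.04,-0.004,0.3],0],[[-0.04,-0.004,0.3],0],[[-0.04,-0.004,0.3],0]]'; python3 snap.py w9
python3 - <<'E'
from h import *; import pickle
s=state(); print(s["moment"],s["contact_force"])
i=pickle.load(open("w9.pkl","rb"))[1]; g=i.astype(int)
for v in (40,80,120,140,150,155,160,165,170,175,180): print(v,[tuple(g[v,u]) for u in (230,320,410)])
E
```

```text
t: 15.0
tcp_pos: [0.5815, -0.2294, 0.0582]
eef_rot: [3.139, 0.134, -0.005]
contact_force: [-7.8, -1.0, 9.1]
grip_width: 0.0256
gripper_force: 59.7
t: 16.3
tcp_pos: [0.5766, -0.2303, 0.1029]
eef_rot: [3.138, 0.133, 0.001]
contact_force: [0.3, 0.2, -3.8]
grip_width: 0.0258
gripper_force: 59.6
[ 0.57636468 -0.23013728  0.10246689]
[-0.01701342  0.30492065  0.02886594] [-0.03311166 -0.12231996 -3.50618652]
40 [(np.int64(89), np.int64(52), np.int64(33)), (np.int64(101), np.int64(56), np.int64(36)), (np.int64(104), np.int64(60), np.int64(39))]
80 [(np.int64(89), np.int64(52), np.int64(36)), (np.int64(99), np.int64(55), np.int64(35)), (np.int64(103), np.int64(58), np.int64(37))]
120 [(np.int64(86), np.int64(50), np.int64(35)), (np.int64(96), np.int64(55), np.int64(36)), (np.int64(95), np.int64(55), np.int64(36))]
140 [(np.int64(94), np.int64(56), np.int64(38)), (np.int64(104), np.int64(57), np.int64(39)), (np.int64(102), np.int64(57), np.int64(38))]
150 [(np.int64(95), np.int64(57), np.int64(40)), (np.int64(103), np.int64(58), np.int64(37)), (np.int64(99), np.int64(58), np.int64(37))]
155 [(np.int64(96), np.int64(57), np.int64(42)), (np.int64(106), np.int64(60), np.int64(38)), (np.int64(101), np.int64(57), np.int64(39))]
160 [(np.int64(66), np.int64(42), np.int64(33)), (np.int64(64), np.int64(37), np.int64(26)), (np.int64(61), np.int64(37), np.int64(24))]
165 [(np.int64(92), np.int64(55), np.int64(38)), (np.int64(100), np.int64(57), np.int64(37)), (np.int64(105), np.int64(61), np.int64(42))]
170 [(np.int64(95), np.int64(58), np.int64(41)), (np.int64(105), np.int64(59), np.int64(39)), (np.int64(68), np.int64(41), np.int64(28))]
175 [(np.int64(99), np.int64(62), np.int64(44)), (np.int64(107), np.int64(60), np.int64(39)), (np.int64(69), np.int64(42), np.int64(30))]
180 [(np.int64(96), np.int64(61), np.int64(44)), (np.int64(106), np.int64(61), np.int64(41)), (np.int64(70), np.int64(44), np.int64(32))]
```

```bash
cat > front.py <<'E'
from h import *; import pickle,sys
# fit front top outline (near edge, left/right sides) in wrist image; z = top plane
def front(n,z):
    c,im=pickle.load(open(n+".pkl","rb")); 
    g=cv2.GaussianBlur(im,(0,0),.8).astype(float); m=((g[...,0]<150)&(g[...,0]>1.45*g[...,1])&(g[...,1]>1.15*g[...,2])).astype(np.uint8)
    m[230:]=0; m=cv2.morphologyEx(m,cv2.MORPH_CLOSE,np.ones((7,7)))
    m=cv2.morphologyEx(m,cv2.MORPH_OPEN,np.ones((9,9)))
    k,lab,st,_=cv2.connectedComponentsWithStats(m); m=lab==lab[60,320]
    near=[(u,np.where(m[:,u])[0].max()+.5) for u in list(range(205,275,5))+list(range(370,435,5)) if m[:,u].any()]
    nv=np.median([v for _,v in near]); 
    vs=range(5,int(nv)-15,5); L=[(np.where(m[v])[0].min()-.5,v) for v in vs]; R=[(np.where(m[v])[0].max()+.5,v) for v in vs]
    near,L,R=map(np.array,(near,L,R))
    def line(q,a,b,ax):  # residual of points from the line a-b
        d=(b-a)/np.linalg.norm(b-a); return (q-a)@np.array([-d[1],d[0]])
    def res(p):
        P=proj(c,place(p[:3],np.array([(-.06,.075,z),(-.06,-.075,z),(.02,.075,z),(.02,-.075,z)])))
        return np.concatenate([line(near,P[0],P[1],0),line(L,P[0],P[2],1),line(R,P[1],P[3],1)])
    t=state()["tcp_pos"]
    r=least_squares(res,[t[0]+.09,t[1],.09],loss="soft_l1",f_scale=.7)
    print("front",r.x.round(4),np.degrees(r.x[2]).round(2),"res",np.percentile(np.abs(r.fun),[50,80,95]).round(2),"tcp",t.round(4), "near",near[[0,-1]].tolist(),"L",L[[0,-1]].tolist(),"R",R[[0,-1]].tolist(),"zoff",z-t[2])
    return r.x
if __name__=="__main__":
    for o in(-.0365,-.034): front(sys.argv[1],state()["tcp_pos"][2]+o)
E
python3 front.py w9
```

```text
front [ 0.6646 -0.2194  0.0884] 5.07 res [0.26 0.55 0.7 ] tcp [ 0.5764 -0.2301  0.1025] near [[205.0, 183.5], [430.0, 182.5]] L [[179.5, 5.0], [194.5, 165.0]] R [[452.5, 5.0], [438.5, 165.0]] zoff -0.03649999999999999
front [ 0.6652 -0.2193  0.0889] 5.09 res [1.7  2.08 2.24] tcp [ 0.5764 -0.2301  0.1025] near [[205.0, 183.5], [430.0, 182.5]] L [[179.5, 5.0], [194.5, 165.0]] R [[452.5, 5.0], [438.5, 165.0]] zoff -0.034
```

```bash
python3 -m jog '[[[0,0,0.02],0],[[0,0,0.06],0],[[0,0,0.11],0],[[0,0,0.17],0],[[0,0,0.22],0],[[0,0,0.255],0],[[0,0,0.267],0],[[0,0,0.267],0]]' >/dev/null && python3 -m jog '[[[0,0.013,0],0],[[0,0.047,0],0],[[0,0.1,0],0],[[0,0.173,0],0],[[0,0.26,0],0],[[0,0.347,0],0],[[0,0.433,0],0],[[0,0.52,0],0],[[0,0.593,0],0],[[0,0.647,0],0],[[0,0.687,0],0],[[0,0.707,0],0],[[0,0.718,0],0]]' && python3 -m jog '[[[0,0.013,0],0],[[0,0.047,0],0],[[0.01,0.1,0],0.001],[[0.02,0.173,0],0.002],[[0.03,0.26,0],0.003],[[0.04,0.347,0],0.004],[[0.05,0.433,0],0.005],[[0.06,0.52,0],0.0056],[[0.07,0.593,0],0.0056],[[0.075,0.647,0],0.0056],[[0.075,0.687,0],0.0056],[[0.075,0.707,0],0.0056],[[0.075,0.718,0],0.0056]]' && python3 -m jog '[[[0,0.013,0],0],[[0,0.047,0],0],[[0,0.1,0],0],[[0,0.173,0],0],[[0,0.26,0],0],[[0,0.347,0],0],[[0,0.433,0],0],[[0,0.52,0],0],[[0,0.593,0],0],[[0,0.647,0],0],[[0,0.687,0],0],[[0,0.707,0],0],[[0,0.718,0],0],[[0,0.718,0],0],[[0,0.718,0],0],[[0,0.718,0],0]]'; python3 snap.py w10; python3 front.py w10;  python3 - <<'E'
from h import *; import pickle
i=pickle.load(open("w10.pkl","rb"))[1][:,:,::-1]
cv2.imwrite("pics/w10.png",cv2.resize(i,(800,500),interpolation=cv2.INTER_CUBIC)); print(state()["eef_rot"],state()["contact_force"])
E
```

```text
t: 18.45
tcp_pos: [0.5766, -0.1224, 0.1426]
eef_rot: [3.138, 0.133, 0.0]
contact_force: [0.4, -1.0, -4.5]
grip_width: 0.0258
gripper_force: 59.6
t: 19.75
tcp_pos: [0.5877, -0.0147, 0.1426]
eef_rot: [3.136, 0.188, -0.0]
contact_force: [0.5, 0.4, -3.2]
grip_width: 0.0259
gripper_force: 59.6
t: 21.35
tcp_pos: [0.5878, 0.0925, 0.1426]
eef_rot: [3.136, 0.187, -0.0]
contact_force: [-0.0, -0.4, -3.8]
grip_width: 0.0262
gripper_force: 59.6
[0.58778615 0.09252156 0.14257649]
front [0.6758 0.1068 0.1233] 7.06 res [0.51 0.9  1.27] tcp [0.5878 0.0925 0.1426] near [[205.0, 182.5], [430.0, 182.5]] L [[178.5, 5.0], [195.5, 165.0]] R [[451.5, 5.0], [437.5, 165.0]] zoff -0.036500000000000005
front [0.6763 0.1068 0.1206] 6.91 res [1.8  2.35 3.02] tcp [0.5878 0.0925 0.1426] near [[205.0, 182.5], [430.0, 182.5]] L [[178.5, 5.0], [195.5, 165.0]] R [[451.5, 5.0], [437.5, 165.0]] zoff -0.034
[ 3.13581345e+00  1.86927872e-01 -1.06703871e-04] [-0.1081929  -0.06488346 -3.34651962]
```

View pics/w10.png

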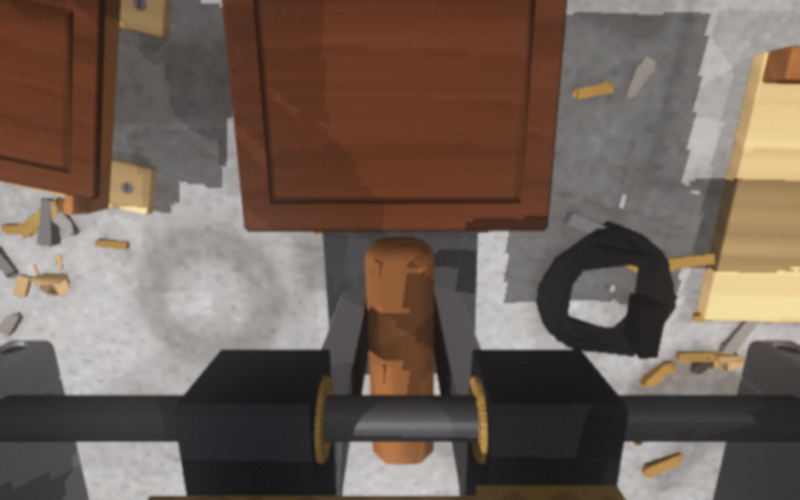

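The front rides squarely on the blade above the rack, which is hidden beneath it. I'll refine the rack pose numerically from w2.

Run:
```python
from h import *; import pickle
for n,box in(("w2",(60,185,270,420)),("w1",(115,225,380,530))):
    c,im=pickle.load(open(n+".pkl","rb")); g=im.astype(float)
    m=((g[...,0]>1.4*g[...,1])&(g[...,1]>1.2*g[...,2])&(g[...,0]<190)).astype(np.uint8)
    k=np.zeros_like(m); k[box[0]:box[1],box[2]:box[3]]=1; m=cv2.morphologyEx(m*k,cv2.MORPH_OPEN,np.ones((3,3)))
    N,lab,st,ce=cv2.connectedComponentsWithStats(m)
    for i in range(1,N):
        if st[i,4]<300: continue
        v,u=np.where(lab==i); x0,x1=u.min(),u.max(); us=np.arange(x0+8,x1-8)
        t=np.array([v[u==k].min()-.5 for k in us]); b=np.array([v[u==k].max()+.5 for k in us])
        pt,pb=np.polyfit(us,t,1),np.polyfit(us,b,1)
        print(n,"u",x0-.5,x1+.5,"top edge v",np.polyval(pt,[x0,x1]).round(2),"bot",np.polyval(pb,[x0,x1]).round(2))
        for z in(.04,.03):
            q=[ray(c,(a,np.polyval(p,a)),z) for p in(pt,pb) for a in(x0-.5,x1+.5)]
            print("  z",z,[w[:2].round(4).tolist() for w in q])
    T=c["world_from_camera"]; print(T[:3,3].round(4))
```

```text
w2 u 284.5 407.5 top edge v [80.41 75.72] bot [89.43 86.  ]
  z 0.04 [[0.5934, 0.1537], [0.7448, 0.1729], [0.5941, 0.143], [0.7466, 0.1609]]
  z 0.03 [[0.5924, 0.1543], [0.7471, 0.1739], [0.593, 0.1433], [0.749, 0.1616]]
w2 u 289.5 405.5 top edge v [162.74 158.54] bot [173.03 169.25]
  z 0.04 [[0.6065, 0.0513], [0.7581, 0.0706], [0.6074, 0.0376], [0.7603, 0.0565]]
  z 0.03 [[0.6057, 0.0496], [0.7607, 0.0693], [0.6066, 0.0355], [0.763, 0.0549]]
[0.6403 0.1279 0.4893]
w1 u 395.5 517.5 top edge v [129.11 124.65] bot [138.68 134.61]
  z 0.04 [[0.5898, 0.156], [0.7444, 0.1754], [0.5915, 0.1439], [0.7474, 0.163]]
  z 0.03 [[0.592, 0.1555], [0.7501, 0.1754], [0.5938, 0.1432], [0.7531, 0.1627]]
w1 u 391.5 509.5 top edge v [205.3  201.13] bot [217.09 213.47]
  z 0.04 [[0.5991, 0.0545], [0.7576, 0.0746], [0.6015, 0.0378], [0.7616, 0.0573]]
  z 0.03 [[0.6015, 0.0518], [0.7635, 0.0723], [0.6039, 0.0347], [0.7677, 0.0547]]
[0.4913 0.1767 0.4884]
```

```bash
python3 -m jog '[[[0.003,-0.004,-0.02],0],[[0.007,-0.008,-0.06],0],[[0.011,-0.013,-0.11],0],[[0.011,-0.013,-0.17],0],[[0.011,-0.013,-0.22],0],[[0.011,-0.013,-0.26],0],[[0.011,-0.013,-0.29],0],[[0.011,-0.013,-0.31],0],[[0.011,-0.013,-0.32],0],[[0.011,-0.013,-0.32],0],[[0.011,-0.013,-0.32],0]]'; python3 snap.py w11; python3 front.py w11
python3 - <<'E'
from h import *; import pickle
c,im=pickle.load(open("w11.pkl","rb"))
# predicted near ends of bearers, and colours below the near edge
q=np.array([.6775,.1049,np.radians(7.05)])
print(proj(c,place(q,np.array([(-78,61,36),(-78,47,36),(-78,-47,36),(-78,-61,36)])/1e3)))
g=im.astype(int)
for v in(184,187,190,193,196,199,202): print(v,"".join("B" if g[v,u,0]>1.4*g[v,u,1] else ("w" if g[v,u,0]>1.12*g[v,u,2] else ".") for u in range(220,420,2)))
E
```

```text
t: 22.5
tcp_pos: [0.5897, 0.091, 0.0949]
eef_rot: [3.136, 0.188, 0.001]
contact_force: [-0.5, -0.8, -3.3]
grip_width: 0.0257
gripper_force: 59.6
[0.58974846 0.0909499  0.09492396]
front [0.6772 0.1051 0.1231] 7.05 res [ 0.68  1.21 15.47] tcp [0.5897 0.0909 0.0949] near [[205.0, 182.5], [430.0, 182.5]] L [[179.5, 5.0], [195.5, 165.0]] R [[451.5, 5.0], [437.5, 165.0]] zoff -0.0365
front [0.6778 0.1051 0.121 ] 6.93 res [ 2.16  2.58 15.35] tcp [0.5897 0.0909 0.0949] near [[205.0, 182.5], [430.0, 182.5]] L [[179.5, 5.0], [195.5, 165.0]] R [[451.5, 5.0], [437.5, 165.0]] zoff -0.034
[[230.0372179  201.46070465]
 [250.06281988 201.40082504]
 [384.54063872 200.99871584]
 [404.57225988 200.93881824]]
184 wwwwwwBBBBBBBBBBBBBBBBBBBBBBBBBBBBBBBBBBBBBBBBBBBBBBBBBBBBBBBBBBBBBBBBBBBBBwwwwwwwBBBBBBBBBBwwwwwwww
187 wwwwwwwBBBBBBBBBBBww.............................................................wBBBBBBBBBBwwwwwwww
190 wwwwwwwBBBBBBBBBBBww.......................wwwwwwwwBwwwwww.......................wBBBBBBBBBBwwwwwwww
193 wwwwwwwBBBBBBBBBBwww...................wwBBBBBBBBBBBBBBBBBBww....................wBBBBBBBBBBwwwwwwww
196 ......wBBBBBBBBwBw....................wBBBBBBBBBBBBBBBBBBBBBBww..................wBBBBBBBBBBw.......
199 ......wBBBBBBwwwww...................wBBBBBBBBBBBBBBBBBBBBBBBBBw..................wwBBBBBBBB........
202 ......wwBBBBBwww....................wBBBBBBBBBBBBBBBBBBBBBBBBBBw....................wwBBBBBw........
```

```bash
python3 -m jog '[[[-0.006,-0.006,0],0],[[-0.006,-0.006,-0.015],0],[[-0.006,-0.006,-0.03],0],[[-0.006,-0.006,-0.04],0],[[-0.006,-0.006,-0.05],0],[[-0.006,-0.006,-0.06],0],[[-0.006,-0.006,-0.07],0],[[-0.006,-0.006,-0.08],0],[[-0.006,-0.006,-0.09],0],[[-0.006,-0.006,-0.1],0],[[-0.006,-0.006,-0.11],0],[[-0.006,-0.006,-0.12],0],[[-0.006,-0.006,-0.14],0],[[-0.006,-0.006,-0.14],0],[[-0.006,-0.006,-0.14],0]]'; python3 snap.py w12
python3 - <<'E'
from front import *
s=state();print(s["contact_force"],s["moment"]); front("w12",.049)
E
```

```text
t: 24.05
tcp_pos: [0.5884, 0.09, 0.0734]
eef_rot: [3.136, 0.188, -0.001]
contact_force: [-0.0, -0.5, -1.8]
grip_width: 0.0257
gripper_force: 59.7
[0.58857633 0.09004234 0.07355469]
[ 0.37592074  0.16991094 -2.13379833] [-0.01480855  0.22203641  0.05593947]
front [0.676  0.1043 0.1229] 7.04 res [1.46 1.91 6.02] tcp [0.5886 0.09   0.0736] near [[205.0, 186.5], [430.0, 185.5]] L [[170.5, 5.0], [188.5, 170.0]] R [[458.5, 5.0], [443.5, 170.0]] zoff -0.024554690102155732
```

```bash
python3 -m jog '[[[-0.015,-0.002,-0.01],0],[[-0.05,-0.0066,-0.01],0],[[-0.1,-0.0132,-0.01],0],[[-0.16,-0.021,-0.01],0],[[-0.22,-0.029,-0.01],0],[[-0.3,-0.0395,-0.01],0],[[-0.38,-0.05,-0.01],0],[[-0.46,-0.0605,-0.01],0],[[-0.54,-0.071,-0.01],0],[[-0.62,-0.0816,-0.01],0],[[-0.7,-0.092,-0.01],0],[[-0.8,-0.105,-0.01],0],[[-0.9,-0.118,-0.01],0],[[-1,-0.13,-0.01],0],[[-1,-0.13,-0.01],0]]' && python3 -m jog '[[[-0.08,0,0],0],[[-0.12,0,-0.05],0],[[-0.12,0,-0.1],0],[[-0.12,0,-0.13],0],[[-0.12,0,-0.15],0],[[-0.12,0,-0.16],0],[[-0.12,0,-0.16],0],[[-0.12,0,-0.16],0]]'
```

```text
t: 25.6
tcp_pos: [0.4353, 0.0704, 0.0719]
eef_rot: [-3.136, -0.188, 0.005]
contact_force: [-0.1, 0.4, -2.4]
grip_width: 0.0256
gripper_force: 59.7
t: 26.4
tcp_pos: [0.4209, 0.0705, 0.0481]
eef_rot: [3.136, 0.188, 0.0]
contact_force: [0.6, -0.3, -2.1]
grip_width: 0.0262
gripper_force: 59.7
```

```bash
python3 -m jog '[[[0,0,-0.005],0],[[0,0,-0.008],0],[[0,0,-0.008],0],[[0,0,-0.008],0]]' && python3 -m jog '[[[0,0,-0.004],0],[[0,0,-0.006],0],[[0,0,-0.006],0],[[0,0,-0.006],0]]'
```

```text
t: 26.8
tcp_pos: [0.4205, 0.0705, 0.0469]
eef_rot: [3.136, 0.188, 0.0]
contact_force: [-0.4, -0.8, -2.3]
grip_width: 0.0257
gripper_force: 59.7
t: 27.2
tcp_pos: [0.4206, 0.0705, 0.0463]
eef_rot: [3.136, 0.188, 0.001]
contact_force: [-1.3, -1.5, 3.2]
grip_width: 0.0256
gripper_force: 59.7
```

Contact with the bench. Release, rise, and check.

```bash
python3 -m jog '[[[0,0,0],0],[[0,0,0],0],[[0,0,0],0],[[0,0,0],0],[[0,0,0],0],[[0,0,0],0],[[0,0,0],0],[[0,0,0],0],[[0,0,0],0],[[0,0,0],0]]' 1 && python3 -m jog '[[[0,0,0.05],0],[[0,0,0.2],0],[[0,0,0.4],0],[[0,0,0.7],0],[[0,0,1],0],[[0,0,1],0],[[0,0,1],0]]' && python3 -m jog '[[[0.2,0,0.2],0],[[0.4,0,0.4],0],[[0.6,0,0.6],0],[[0.8,0,0.8],0],[[0.8,0,0.8],0],[[0.8,0,0.8],0],[[0.8,0,0.8],0],[[0.8,0,0.8],0]]'; python3 snap.py w13
python3 - <<'E'
from h import *; import pickle
c,im=pickle.load(open("w13.pkl","rb"))
q=np.array([.677,.1045,np.radians(7.05)])
P=lambda L:proj(c,place(q,np.array(L)/1e3)).round(1).tolist()
print("front pred",P([(-60,75,49),(60,75,49),(60,-75,49),(-60,-75,49)]))
print("bearer ends pred",P([(-78,61,36),(-78,-61,36),(78,61,36),(78,-61,36)]))
g=im.astype(float); m=((g[...,0]<150)&(g[...,0]>1.45*g[...,1])&(g[...,1]>1.15*g[...,2])).astype(np.uint8)
m=cv2.morphologyEx(m,cv2.MORPH_CLOSE,np.ones((5,5))); N,lab,st,_=cv2.connectedComponentsWithStats(m)
for i in range(1,N):
    if st[i,4]>800:
        a=(lab==i).astype(np.uint8); a2=cv2.morphologyEx(a,cv2.MORPH_OPEN,np.ones((25,25))); k=cv2.findContours(a2,0,1)[0]
        print(st[i], cv2.approxPolyDP(max(k,key=cv2.contourArea),4,True)[:,0].tolist() if k else None)
E
```

```text
t: 28.2
tcp_pos: [0.4205, 0.0705, 0.046]
eef_rot: [3.136, 0.188, 0.0]
contact_force: [0.1, 0.2, 0.8]
grip_width: 0.0941
gripper_force: 0.0
t: 28.9
tcp_pos: [0.421, 0.0706, 0.1972]
eef_rot: [3.136, 0.188, 0.005]
contact_force: [-0.1, 0.5, -0.9]
grip_width: 0.0937
gripper_force: 0.0
t: 29.7
tcp_pos: [0.5386, 0.0706, 0.3143]
eef_rot: [-3.136, -0.188, 0.006]
contact_force: [-0.1, 0.3, -0.4]
grip_width: 0.0942
gripper_force: 0.0
[0.53892298 0.07059201 0.31473724]
front pred [[246.2, 99.7], [239.9, -10.3], [372.2, -10.7], [368.6, 99.3]]
bearer ends pred [[260.1, 114.4], [355.7, 114.2], [253.5, -24.2], [359.0, -24.6]]
[   26     0   136   104 11044] [[27, 0], [28, 67], [45, 71], [47, 78], [151, 88], [160, 0]]
[  242     0   130   115 12805] [[243, 0], [249, 99], [367, 98], [370, 0]]
[ 498   18  142   23 2434] None
[ 301  230   18   64 1055] None
```

```bash
python3 -m jog '[[[0.2,0.03,0.1],0],[[0.4,0.06,0.2],0],[[0.6,0.1,0.3],0],[[0.6,0.1,0.3],0],[[0.6,0.1,0.3],0],[[0.6,0.1,0.3],0],[[0.6,0.1,0.3],0]]'; python3 snap.py w14
python3 - <<'E'
from h import *; import pickle
c,im=pickle.load(open("w14.pkl","rb"))
q=np.array([.677,.1045,np.radians(7.05)])
P=lambda L:proj(c,place(q,np.array(L)/1e3)).round(1).tolist()
print("front pred",P([(-60,75,49),(60,75,49),(60,-75,49),(-60,-75,49)]))
print("bearer end centre pred",P([(-78,54,38),(-78,-54,38),(78,54,38),(78,-54,38)]))
g=im.astype(float); m=((g[...,0]<190)&(g[...,0]>1.4*g[...,1])&(g[...,1]>1.15*g[...,2])).astype(np.uint8)
m=cv2.morphologyEx(m,cv2.MORPH_CLOSE,np.ones((3,3))); N,lab,st,_=cv2.connectedComponentsWithStats(m)
i=lab[90,310]; a=(lab==i).astype(np.uint8); a2=cv2.morphologyEx(a,cv2.MORPH_OPEN,np.ones((25,25)))
k=max(cv2.findContours(a2,0,1)[0],key=cv2.contourArea); print(st[i],cv2.approxPolyDP(k,3,True)[:,0].tolist(),cv2.minAreaRect(k))
b=cv2.morphologyEx(a&(1-a2),cv2.MORPH_OPEN,np.ones((5,5))); N,l2,s2,_=cv2.connectedComponentsWithStats(b); print("bits",s2[1:].tolist())
print(state()["tcp_pos"])
# trowel
i2=[s for s in st if 700<s[4]<3000]; print(i2)
E
```

```text
t: 30.45
tcp_pos: [0.6291, 0.0854, 0.3608]
eef_rot: [3.136, 0.188, -0.002]
contact_force: [0.1, -0.4, -0.5]
grip_width: 0.0938
gripper_force: 0.0
[0.62928529 0.08540624 0.36101843]
front pred [[259.3, 167.5], [254.8, 78.7], [367.1, 78.3], [364.4, 167.1]]
bearer end centre pred [[275.4, 178.2], [348.8, 178.0], [271.2, 65.2], [351.0, 65.0]]
[ 257   66  110  113 9731] [[258, 81], [261, 166], [363, 166], [365, 81]] ((311.5, 124.0), (86.0, 107.0), 90.0)
bits [[268, 67, 10, 14, 133], [345, 66, 10, 15, 136], [344, 167, 9, 10, 86], [272, 168, 9, 10, 81]]
[0.62928529 0.08540624 0.36101843]
[array([ 94,   0,  34,  35, 991], dtype=int32), array([313,  28,  34,  41, 857], dtype=int32), array([ 476,   99,  147,   17, 1805], dtype=int32)]
```

```bash
python3 -c "
from rig import *
print(state()['t'],close_job())"
```

```text
the job is handed in; nothing more can be done
30.5 None
```

The job is handed in at 30.5 s: the wet drawer front is on the empty rack, centred and square to within about 1 mm in the last camera check. The trowel was released lying on the bench, and nothing else was moved.

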